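Pack the rosette tins after the design review: full from empty by feel

TASK

The review is over: on the display board stand four identical closed tins, some still full of brass rosettes (heavy), the others empty (light). Tell them apart by their weight in the grip: stand every full tin upright in its own compartment of the plywood tote and every empty one upright on the floor of the grey tray. Set them down without dropping or tipping over any, and leave the mug, bottle and tumbler where they are.

Things in the scene. Friction and masses are not known exactly. Their poses are not given: they have to be found in the camera images.
- tin_a_mid (a point): Centre (half-way up) of one of four identical closed matt black tins, 58 x 58 mm, 84 mm tall, brass star on the lid; x, y square to its sides, z up. Starts upright on the board, centre 47 mm over the table. Holds cast brass rosettes (0.38 to 0.51 kg in all) or just a foam insert (under 0.1 kg in all); which is which changes every time, whatever the letter. Contents may shift a few mm.
- tin_b_mid (a point): Centre (half-way up) of one of four identical closed matt black tins, 58 x 58 mm, 84 mm tall, brass star on the lid; x, y square to its sides, z up. Starts upright on the board, centre 47 mm over the table. Holds cast brass rosettes (0.38 to 0.51 kg in all) or just a foam insert (under 0.1 kg in all); which is which changes every time, whatever the letter. Contents may shift a few mm.
- tin_c_mid (a point): Centre (half-way up) of one of four identical closed matt black tins, 58 x 58 mm, 84 mm tall, brass star on the lid; x, y square to its sides, z up. Starts upright on the board, centre 47 mm over the table. Holds cast brass rosettes (0.38 to 0.51 kg in all) or just a foam insert (under 0.1 kg in all); which is which changes every time, whatever the letter. Contents may shift a few mm.
- tin_d_mid (a point): Centre (half-way up) of one of four identical closed matt black tins, 58 x 58 mm, 84 mm tall, brass star on the lid; x, y square to its sides, z up. Starts upright on the board, centre 47 mm over the table. Holds cast brass rosettes (0.38 to 0.51 kg in all) or just a foam insert (under 0.1 kg in all); which is which changes every time, whatever the letter. Contents may shift a few mm.
- tote: Fixed plywood tote for full tins, 234 mm (x) by 82 mm (y), origin at the centre of its underside. Three compartments in a row along x, each 70 x 70 mm inside, centred at x = -76, 0, +76 mm, y = 0, floor 6 mm over the table. All walls 6 mm thick; sides and partitions 40 mm tall, the two end panels (at +x and -x, with hand holes) 95 mm tall. Left or right of the board.
- tray: Fixed shallow grey plastic returns tray for empty tins, open top, 200 mm (x) by 124 mm (y) outside (rim lip 206 x 131 mm), walls 4 mm thick and 42 mm tall, floor 4 mm over the table, inside 192 x 116 mm; origin at the centre of its underside. On the other side of the board from the tote.
- board: Fixed white display board lying on the table, 280 mm (x) by 360 mm (y), 5 mm thick, origin at the centre of its underside. Tins, mug, bottle and tumbler stand on it.
- mug: White mug close beside one of the tins, leave it alone: radius 38 mm, 88 mm tall, a handle reaching about 30 mm out on its own +y side; origin at the centre of its underside.
- bottle: Green glass bottle, leave it alone: radius 29 mm, 190 mm tall, origin at the centre of its underside.
- tumbler: Black lidded tumbler, leave it alone: radius 35 mm, 175 mm tall, origin at the centre of its underside.
Mind the look-alikes: they are no part of the job. Leave any orange or purple look-alike of the part that bears tin_d_mid alone. Several things have the shape of the tray; the one meant has the colours described above.

How it is judged:
At the end, for the whole second after the job is handed in: Each tin stands upright (within 7 degrees), at rest on the floor (within about 6 mm of full depth) of its right container: those weighing over 2 N down in a compartment of the tote, those under 2 N on the floor of the tray. The mug, bottle and tumbler stand where they were (within 20 mm) (angle between each of tin_a_mid, tin_b_mid, tin_c_mid, tin_d_mid's own z axis and vertical below 0.12 rad and linear speed of each of tin_a, tin_b, tin_c, tin_d below 0.02 m/s and ((x of tin_a_mid in the frame of tote between -0.088 and 0.088 m and y of tin_a_mid in the frame of tote between -0.012 and 0.012 m and z of tin_a_mid in the frame of tote between 0.042 and 0.053 m and contact force between tin_a and tote above 2 N) or (x of tin_a_mid in the frame of tray between -0.07 and 0.07 m and y of tin_a_mid in the frame of tray between -0.035 and 0.035 m and z of tin_a_mid in the frame of tray between 0.04 and 0.051 m and contact force between tin_a and tray between 0.2 and 2 N)) and ((x of tin_b_mid in the frame of tote between -0.088 and 0.088 m and y of tin_b_mid in the frame of tote between -0.012 and 0.012 m and z of tin_b_mid in the frame of tote between 0.042 and 0.053 m and contact force between tin_b and tote above 2 N) or (x of tin_b_mid in the frame of tray between -0.07 and 0.07 m and y of tin_b_mid in the frame of tray between -0.035 and 0.035 m and z of tin_b_mid in the frame of tray between 0.04 and 0.051 m and contact force between tin_b and tray between 0.2 and 2 N)) and ((x of tin_c_mid in the frame of tote between -0.088 and 0.088 m and y of tin_c_mid in the frame of tote between -0.012 and 0.012 m and z of tin_c_mid in the frame of tote between 0.042 and 0.053 m and contact force between tin_c and tote above 2 N) or (x of tin_c_mid in the frame of tray between -0.07 and 0.07 m and y of tin_c_mid in the frame of tray between -0.035 and 0.035 m and z of tin_c_mid in the frame of tray between 0.04 and 0.051 m and contact force between tin_c and tray between 0.2 and 2 N)) and ((x of tin_d_mid in the frame of tote between -0.088 and 0.088 m and y of tin_d_mid in the frame of tote between -0.012 and 0.012 m and z of tin_d_mid in the frame of tote between 0.042 and 0.053 m and contact force between tin_d and tote above 2 N) or (x of tin_d_mid in the frame of tray between -0.07 and 0.07 m and y of tin_d_mid in the frame of tray between -0.035 and 0.035 m and z of tin_d_mid in the frame of tray between 0.04 and 0.051 m and contact force between tin_d and tray between 0.2 and 2 N))); the robot touches nothing.
It fails at once if a tin is tipped over (more than about 35 degrees) (angle between any of tin_a_mid, tin_b_mid, tin_c_mid, tin_d_mid's own z axis and vertical above 0.6 rad).
It fails at once if the mug, bottle or tumbler is shifted by more than 20 mm or tipped (distance of any of mug, bottle, tumbler from where it was at the start of the episode above 0.02 m or angle between any of mug, bottle, tumbler's own z axis and vertical above 0.3 rad).
It fails at once if a tin is dropped (falls freely, faster than 0.6 m/s, with the fingers off it: a fall of about 20 mm) ((linear speed of tin_a above 0.6 m/s and contact force between tin_a and the fingers below 0.5 N) or (linear speed of tin_b above 0.6 m/s and contact force between tin_b and the fingers below 0.5 N) or (linear speed of tin_c above 0.6 m/s and contact force between tin_c and the fingers below 0.5 N) or (linear speed of tin_d above 0.6 m/s and contact force between tin_d and the fingers below 0.5 N)).
It also fails if it takes over 72 s, if anything falls off the work surface, if the arm or the gripper's body presses on something with over 40 N, if the wrist force passes 120 N, or if a joint passes its speed limit or range.

ROBOT

A 6-joint arm with a two-finger parallel gripper is mounted at the origin on the work surface. World frame = base frame: x ahead of the robot, y to its left, z up, the work surface at z = 0. Lengths are in m, angles in rad, forces in N, time in s.
With the tool pointing down it reaches from about 0.275 to 1 m from the base axis. Payload 8.4 kg.
Tool frame: the origin (TCP) lies midway between the tips of the shut fingers; the grasp point (between the pads) lies 19 mm behind it; z points along the fingers, y is the line along which they close (so a half turn about z gives the same grasp; the last joint's range is limited). The gripper opens to 85 mm and grips with 20 to 120 N. Pads are 22 mm wide; open, the fingers measure 114 mm over their backs; the gripper's body (76 mm by 85 mm) begins 54 mm behind the grasp point. The pads swing forward as they close: fully open they stand 13 mm farther back than shut.
Start: joints at [-0.002, 0.353, 1.633, -0, 1.155, -0.002], TCP at [0.625, -0, 0.231] pointing down, gripper open.
Joint ranges: [-2.63, 2.63], [-0.92, 2.1], [0.06, 2.66], [-1.3, 4.44], [0, 2.69], [-3.02, 3.02]. Speed limits (rad/s): [2.22, 2.22, 2.79, 3.14, 3.14, 3.14].

INTERFACE

Orientations are given as a 3x3 rotation matrix whose columns are the frame's x, y, z axes.
In Python, from bench import sensors, grab_frame, get_calibration, workorder, spotter gives the robot as it stands.
- The arm moves only by the tool step_arm, never from a script. Its argument "targets" is a list of rows, each an object with "travel": the shift along the tool's x, y, z in cm, a list of three; "twist": the turn about the tool's z in rad; "grip": the opening in per cent of the stroke, from 0 (shut) to 100 (fully open). A call has 1 to 5 rows; each row shifts and turns the commanded pose from where the row before left it, along the tool's axes as they then stand; what a row does not reach is not made up. A row lasts 1/8 s, in which the tool goes at most 62.5 mm and 10.7 degrees, less where a joint would pass 70% of its speed; a pose out of reach is approached as far as the arm can. A call with a gripper value outside its range is refused whole. The fingers move at their own pace and stop on an object; the grip force is fixed at half the most. Time passes only in rows, so rows that do not move let the fingers close. It gives the time, the measured TCP pose, the force, the opening and the grip force at its end, in the units of the state.
- sensors.state(): the state, without advancing time (a new reading comes with each control period).
- grab_frame(name): name is "scene" or "side" or "wrist"; returns (picture, depth): 480x640x3 uint8, red, green, blue; 480x640 float32, m along the optical axis (not along the pixel's ray), 0 where there is no reading.
- get_calibration(name): a dict with "K" (3x3 intrinsics, pixels), "dist_coeffs" ([k1, k2, p1, p2, k3] as OpenCV has them; the pictures are not rectified), "position" and "attitude" of the camera in the world; the wrist camera has in their place "T_tool_cam" (4x4, takes a point from camera to tool coordinates, whose origin is the TCP and whose axes are the flange's). Camera axes: x right, y up, looking along -z (the intrinsics and any distortion apply to the point x, -y, -z); pixel columns grow to the right and rows downward; lengths in m; the calibration is good to about 2 mm. A picture is of the moment at which its call begins: read the wrist's pose just before it. get_calibration takes no time and is no camera call.
- workorder.hand_in(): hands the job in; it is judged then, once.
Trained networks look in the newest picture that a camera, given by its name, has taken for a name from the list of things; names that differ only in an ending like _2 or _b are one class to them, and where a whole thing is asked for, a point or a joint stands for the part that bears it (a point fixed in the world has none). Each returns a list of dicts, best first, with "score" (0 to 1); they miss things now and then, are a little off and sometimes report something else, mostly with a low value. They report only what shows in the picture. A call takes as long as a camera call. They do not tell look-alikes from the thing itself.
- spotter.masks_of(camera, query): "mask" (480x640 bool, what is visible of it) and "bbox" ([left, top, right, bottom] in pixels, round what is visible of it).
The state is a dict: "t": time; "joint_pos": joint angles; "qvel": joint speeds; "joint_efforts": joint torques, N m; "eef_pos": TCP position; "tool_rot": TCP orientation; "ft_force": force on the tool from outside, world axes, zero at the start; "wrist_torque": the same for the moment, N m; "gripper_width": opening from 0.0 (shut) to 1.0 (fully open); "finger_force": force on a finger pad.
Only numpy, scipy, OpenCV 4.12 (cv2) and the standard library are available. Lean on these libraries where they do the work, as an engineer would, in place of code of your own. Each camera call takes 0.05 s, during which the arm holds its last target. There are 200 camera calls.

## Working session

There is one attempt and no reset: what is moved stays moved. The work goes in short steps, Python scripts to look and compute and a tool call to move; the robot and the scene stay as the last step left them, time stands still between calls to the robot, and variables do not carry over. Pictures are saved under pics/ and viewed, at most 10 in all, crops included, and the job is handed in when it is done.

Besides the shell and the picture viewer there is one more tool, called in YAML: its name, and indented under it one key for each argument. step_arm: Moves the arm, as the interface text tells. Its arguments: {"type":"object","properties":{"targets":{"type":"array","items":{"type":"object","properties":{"travel":{"type":"array","items":{"type":"number"}},"twist":{"type":"number"},"grip":{"type":"number"}}}}},"required":["targets"]}

```bash
mkdir -p pics; cat > h.py <<'E'
import numpy as np, cv2
from bench import sensors, grab_frame, get_calibration, workorder, spotter
def pts(cam,depth,us,vs,st=None):
    c=get_calibration(cam);K=np.array(c["K"]);d=np.array(c["dist_coeffs"])
    p=cv2.undistortPoints(np.array(np.c_[us,vs],float).reshape(-1,1,2),K,d).reshape(-1,2)
    z=depth[np.asarray(vs,int),np.asarray(us,int)]
    X=np.c_[p[:,0]*z,-p[:,1]*z,-z]
    if "T_tool_cam" in c:
        T=np.array(c["T_tool_cam"]);X=X@T[:3,:3].T+T[:3,3]
        R=np.array(st["tool_rot"]);return X@R.T+np.array(st["eef_pos"])
    R=np.array(c["attitude"])
    if R.shape!=(3,3): print("att",R)
    return X@R.T+np.array(c["position"])
E
python3 - <<'E'
from h import *
for cam in("scene","side"):
    st=sensors.state();im,d=grab_frame(cam);cv2.imwrite(f"pics/{cam}0.png",im[:,:,::-1])
    np.savez(cam+"0.npz",im=im,d=d)
    print(cam,get_calibration(cam)["position"])
    for q in("tin_a_mid","tote","tray","mug","bottle","tumbler"):
        for m in spotter.masks_of(cam,q):
            v,u=np.nonzero(m["mask"]&(d>0))
            if len(v)<30: continue
            P=pts(cam,d,u,v)
            top=P[P[:,2]>np.percentile(P[:,2],97)-.006]
            print(q,round(m["score"],2),np.int_(m["bbox"]),"top c",top.mean(0).round(3),"min",top.min(0).round(3),"max",top.max(0).round(3),im[v,u].mean(0).astype(int))
E
```

```text
scene [ 1.83176272 -0.18857457  1.28722988]
side [-0.09504901 -1.15359806  1.3553216 ]
tin_a_mid 0.93 [250 207 271 241] top c [0.482 0.117 0.091] min [0.454 0.084 0.088] max [0.512 0.149 0.101] [66 56 42]
tote 0.87 [198 151 267 213] top c [0.509 0.356 0.093] min [0.387 0.289 0.086] max [0.631 0.419 0.102] [181 152 114]
tray 0.75 [273 368 370 451] top c [ 0.29  -0.532  0.043] min [ 0.192 -0.597  0.039] max [ 0.403 -0.457  0.051] [238 172 200]
mug 0.84 [282 223 311 258] top c [ 0.522 -0.016  0.093] min [ 0.487 -0.079  0.089] max [0.563 0.031 0.1  ] [183 181 165]
bottle 0.61 [350 209 369 260] top c [ 0.689 -0.133  0.195] min [ 0.678 -0.144  0.191] max [ 0.704 -0.117  0.201] [ 85 116  77]
tumbler 0.95 [291 164 311 206] top c [ 0.584 -0.005  0.303] min [ 0.577 -0.019  0.287] max [0.594 0.013 0.323] [47 31 32]
```

View pics/scene0.png

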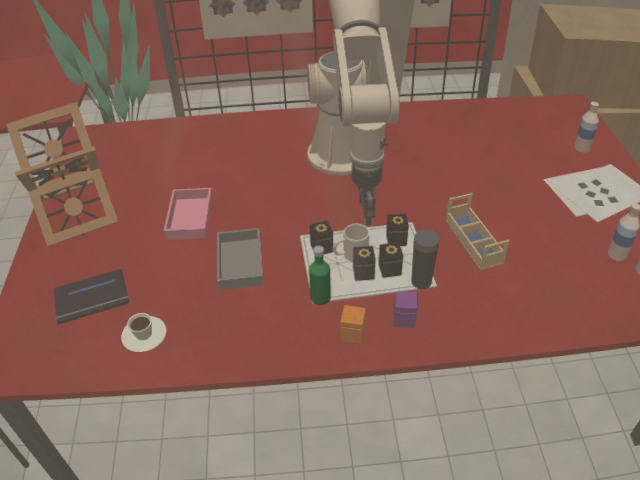

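View pics/side0.png

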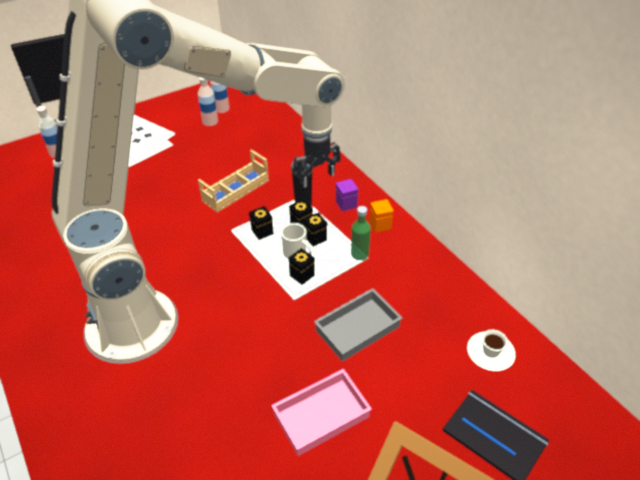

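The side view shows four black tins at (261,222), (301,213), (316,229) and (302,265). The grey tray is at (358,323). The pink tray at (321,411) and the purple (347,195) and orange (381,215) tins don't match the described colours, so I leave them alone. Next I fuse the depth from both cameras.

```bash
python3 - <<'E'
from h import *
im2=np.zeros((600,800,3),np.uint8)
v,u=np.mgrid[0:480,0:640];u=u.ravel();v=v.ravel()
for k,cam in enumerate(("scene","side")):
    f=np.load(cam+"0.npz");im,d=f["im"],f["d"];P=pts(cam,d,u,v);ok=d.ravel()>0
    x,y,z=P.T
    H=ok&(z>.078)&(z<.102)&(x>.3)&(x<.8)&(y>-.5)&(y<.5)
    mask=H.reshape(480,640).astype(np.uint8)
    n,l,s,c=cv2.connectedComponentsWithStats(mask)
    for i in range(1,n):
        if s[i,4]<40: continue
        q=P[l.ravel()==i];r=cv2.minAreaRect((q[:,:2]*1000).astype(np.float32))
        print(cam,c[i].astype(int),s[i,4],q.mean(0).round(3),np.round(r[0]),np.round(r[1]),round(r[2],1),im[l==i].mean(0).astype(int))
    # tray rim / board
    for nm,lo,hi,box in(("tray",.036,.05,(.35,.75,-.45,-.15)),("tote",.03,.12,(.35,.75,.2,.45))):
        M=ok&(z>lo)&(z<hi)&(x>box[0])&(x<box[1])&(y>box[2])&(y<box[3])
        mm=M.reshape(480,640).astype(np.uint8);n,l,s,c=cv2.connectedComponentsWithStats(mm,connectivity=8)
        i=1+np.argmax(s[1:,4]);q=P[l.ravel()==i];r=cv2.minAreaRect((q[:,:2]*1000).astype(np.float32))
        print(cam,nm,s[i,4],np.round(r[0]),np.round(r[1]),round(r[2],1))
f=np.load("side0.npz")["im"][140:360,190:410,::-1]
cv2.imwrite("pics/crop1.png",cv2.resize(f,(600,600),interpolation=cv2.INTER_CUBIC))
E
```

```text
Traceback (most recent call last):
ValueError: attempt to get argmax of an empty sequence
```

```bash
python3 - <<'E'
from h import *
f=np.load("scene0.npz");d=f["d"];print((d>0).mean(),d.max())
v,u=np.mgrid[0:480,0:640];u=u.ravel();v=v.ravel()
for k,cam in enumerate(("side",)):
    f=np.load(cam+"0.npz");im,d=f["im"],f["d"];P=pts(cam,d,u,v);ok=d.ravel()>0
    x,y,z=P.T
    H=ok&(z>.078)&(z<.102)&(x>.3)&(x<.8)&(y>-.5)&(y<.5)
    n,l,s,c=cv2.connectedComponentsWithStats(H.reshape(480,640).astype(np.uint8))
    for i in range(1,n):
        if s[i,4]<40: continue
        q=P[l.ravel()==i];r=cv2.minAreaRect((q[:,:2]*1000).astype(np.float32))
        print(cam,c[i].astype(int),s[i,4],q.mean(0).round(3),np.round(r[0]),np.round(r[1]),round(r[2],1),im[l==i].mean(0).astype(int))
    for nm,lo,hi,box in(("tray",.036,.05,(.35,.75,-.45,-.15)),("tote",.03,.12,(.35,.75,.2,.45))):
        M=ok&(z>lo)&(z<hi)&(x>box[0])&(x<box[1])&(y>box[2])&(y<box[3])
        n,l,s,c=cv2.connectedComponentsWithStats(M.reshape(480,640).astype(np.uint8))
        i=1+np.argmax(s[1:,4]);q=P[l.ravel()==i];r=cv2.minAreaRect((q[:,:2]*1000).astype(np.float32))
        print(cam,nm,s[i,4],np.round(r[0]),np.round(r[1]),round(r[2],1))
f=np.load("side0.npz")["im"][140:360,190:410,::-1]
cv2.imwrite("pics/crop1.png",cv2.resize(f,(600,600),interpolation=cv2.INTER_CUBIC))
c=get_calibration("wrist");print(c["T_tool_cam"],c["K"])
E
```

```text
0.9961458333333333 1.6324749
side [257 156] 70 [0.62  0.386 0.09 ] [619. 386.] [14. 92.] 10.4 [202 145  93]
side [206 186] 68 [0.398 0.331 0.091] [399. 333.] [12. 90.] 13.6 [205 162 106]
side [343 187] 140 [0.78  0.087 0.084] [782.  91.] [63. 41.] 82.7 [170  68 200]
side [301 191] 102 [0.652 0.141 0.09 ] [655. 143.] [33. 60.] 65.2 [34 22 24]
side [300 207] 276 [0.605 0.076 0.088] [607.  79.] [63. 69.] 6.9 [79 68 39]
side [259 215] 277 [0.481 0.116 0.088] [483. 119.] [71. 61.] 86.8 [82 62 32]
side [314 221] 288 [ 0.61  -0.002  0.088] [611.   1.] [65. 61.] 84.9 [80 68 37]
side [293 234] 252 [ 0.528 -0.015  0.088] [531. -16.] [88. 85.] 58.9 [203 202 186]
side [360 240] 105 [ 0.68  -0.148  0.09 ] [ 682. -145.] [27. 55.] 55.4 [62 86 48]
side [300 258] 339 [ 0.492 -0.114  0.088] [ 494. -110.] [63. 65.] 12.1 [81 70 40]
side tray 643 [ 525. -358.] [209. 136.] 3.2
side tote 858 [509. 361.] [246.  99.] 14.2
[[-7.38777434e-05  9.51834140e-01  3.06613381e-01  7.83355222e-02]
 [ 9.99999960e-01 -1.31355762e-05  2.81724921e-04  5.77164197e-04]
 [ 2.72182941e-04  3.06613389e-01 -9.51834101e-01 -1.41412556e-01]
 [ 0.00000000e+00  0.00000000e+00  0.00000000e+00  1.00000000e+00]] [[362.76704142   0.         313.32676692]
 [  0.         362.76704142 237.75761088]
 [  0.           0.           1.        ]]
```

View pics/crop1.png

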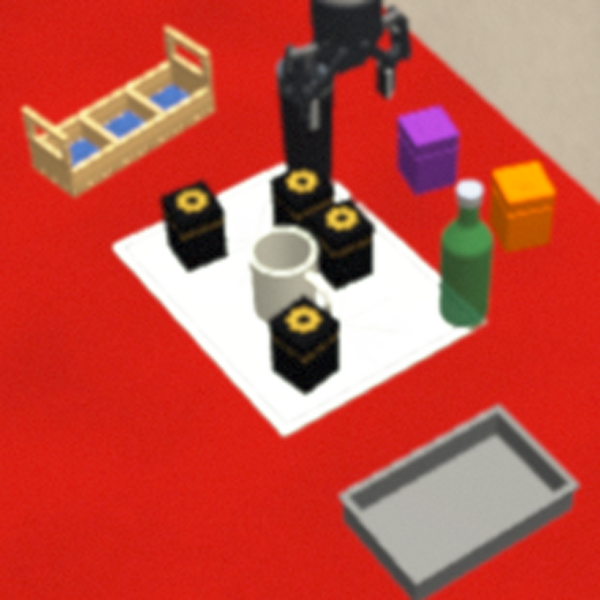

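The crop confirms four black tins on the board, an empty tote and the grey tray. Next I use the wrist camera for precise poses.

```bash
cat > look.py <<'E'
from h import *
import sys
def look(name,lo=.08,hi=.1):
    st=sensors.state();im,d=grab_frame("wrist");cv2.imwrite(f"pics/{name}.png",im[:,:,::-1]);np.savez(name,im=im,d=d)
    print(st["t"],st["eef_pos"],np.round(st["tool_rot"],3).tolist(),st["ft_force"],st["gripper_width"])
    v,u=np.mgrid[0:480,0:640];P=pts("wrist",d,u.ravel(),v.ravel(),st);z=P[:,2]
    H=(d.ravel()>0)&(z>lo)&(z<hi)
    n,l,s,c=cv2.connectedComponentsWithStats(H.reshape(480,640).astype(np.uint8))
    for i in range(1,n):
        if s[i,4]<300: continue
        q=P[l.ravel()==i];r=cv2.minAreaRect((q[:,:2]*1000).astype(np.float32))
        print(c[i].astype(int),s[i,4],q.mean(0).round(4),np.round(r[0],1),np.round(r[1]),round(r[2],1),im[l==i].mean(0).astype(int))
    return P,im,d
if __name__=="__main__": look(*sys.argv[1:2],*map(float,sys.argv[2:]))
E
python3 look.py w1
```

```text
0.7 [6.24980609e-01 6.52127881e-06 2.31291214e-01] [[-0.0, 1.0, -0.0], [1.0, 0.0, -0.0], [-0.0, -0.0, -1.0]] [-0.10295776  0.27098004 -0.09623413] 1.0007640594415466
[354  37] 380 [0.6545 0.136  0.0903] [656.  140.3] [17. 55.] 60.9 [59 55 53]
[128  65] 6445 [0.4892 0.1193 0.0876] [487.2 119. ] [58. 59.] 87.9 [80 68 51]
[530 110] 5387 [0.7939 0.0887 0.0827] [795.2  88. ] [58. 59.] 79.2 [141  62 156]
[293 119] 6034 [0.6106 0.0795 0.0878] [610.4  78.6] [59. 59.] 4.9 [99 90 73]
[301 218] 4856 [0.6157 0.0024 0.0877] [6.155e+02 5.000e-01] [58. 58.] 89.0 [94 86 68]
[197 236] 2239 [ 0.5292 -0.013   0.0888] [529.8 -12. ] [78. 75.] 62.7 [187 186 173]
[540 280] 3541 [ 0.8295 -0.0554  0.0828] [831.1 -56.7] [58. 60.] 73.9 [234 128  27]
[155 320] 828 [ 0.482 -0.093  0.087] [482.3 -90.1] [56. 24.] 42.9 [42 31 29]
[382 339] 713 [ 0.6881 -0.1096  0.0903] [ 688.4 -114.8] [57. 22.] 20.7 [56 64 43]
```

View pics/w1.png

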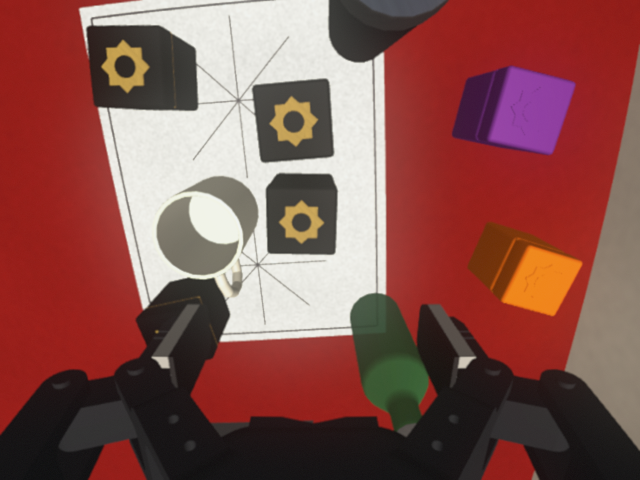

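Wrist view: tins at (125,67), (293,121) and (301,222), and the fourth partly hidden at (180,315). The mug is at (205,235), with its handle at (232,282). The tumbler is at (385,20). I start with the free-standing tin at (0.488, 0.119).

step_arm:
  targets:
    - {"travel": [4, -4.5, 0], "twist": 0.18, "grip": 100}
    - {"twist": 0.18, "grip": 100}
    - {"twist": 0.18, "grip": 100}
    - {"twist": 0.18, "grip": 100}
    - {"twist": 0.18, "grip": 100}

```text
schema error: expected keys travel, twist, grip
```

step_arm:
  targets:
    - {"twist": 0.18, "grip": 100}
    - {"twist": 0.18, "grip": 100}
    - {"twist": 0.18, "grip": 100}
    - {"twist": 0.165, "grip": 100}
    - {"grip": 100}

```text
schema error: expected keys travel, twist, grip
```

```bash
python3 look.py w2
```

```text
0.75 [ 6.24998062e-01 -9.03929545e-06  2.31304211e-01] [[0.0, 1.0, 0.0], [1.0, -0.0, 0.0], [0.0, 0.0, -1.0]] [ 0.25648174 -0.34562693  0.1211666 ] 0.9977947219300287
[355  37] 371 [0.655  0.1356 0.0904] [657.7 137.5] [14. 52.] 68.2 [57 53 51]
[128  65] 6440 [0.4892 0.1193 0.0876] [487.4 119. ] [58. 59.] 87.6 [80 68 51]
[530 110] 5379 [0.7939 0.0887 0.0828] [795.1  88.1] [58. 59.] 79.5 [141  62 156]
[293 119] 6032 [0.6106 0.0794 0.0878] [610.4  78.6] [59. 59.] 4.8 [99 91 73]
[301 218] 4845 [0.6157 0.0024 0.0877] [615.5   0.7] [58. 58.] 89.0 [94 86 68]
[197 236] 2225 [ 0.5292 -0.013   0.0888] [530.  -11.6] [77. 75.] 61.6 [187 186 173]
[540 280] 3548 [ 0.8296 -0.0554  0.0828] [830.5 -56.8] [58. 60.] 73.5 [234 128  27]
[156 320] 840 [ 0.4825 -0.0928  0.0869] [486.3 -88.6] [62. 25.] 39.2 [42 31 29]
[382 339] 704 [ 0.6883 -0.1094  0.09  ] [ 688.5 -114.5] [57. 23.] 20.3 [56 64 43]
```

All keys are needed. The whole shift from the start is +11.9 cm in tool x and -13.7 cm in tool y, so I do that first and then the twist.

step_arm:
  targets:
    - {"travel": [4, -4.5, 0], "twist": 0, "grip": 100}
    - {"travel": [4, -4.6, 0], "twist": 0, "grip": 100}
    - {"travel": [3.9, -4.6, 0], "twist": 0, "grip": 100}
    - {"travel": [0, 0, 0], "twist": 0.18, "grip": 100}
    - {"travel": [0, 0, 0], "twist": 0.18, "grip": 100}

```text
t: 1.42
eef_pos: [0.4876, 0.1197, 0.2317]
tool_rot: [[0.356, 0.934, 0.001], [0.934, -0.356, 0.0], [0.0, 0.001, -1.0]]
ft_force: [0.6, 1.2, 0.7]
gripper_width: 1.006
finger_force: 0.0
```

step_arm:
  targets:
    - {"travel": [0, 0, 0], "twist": 0.18, "grip": 100}
    - {"travel": [0, 0, 0], "twist": 0.18, "grip": 100}
    - {"travel": [0, 0, 0], "twist": 0.18, "grip": 100}
    - {"travel": [0, 0, 0], "twist": 0.18, "grip": 100}
    - {"travel": [0, 0, 0], "twist": 0.18, "grip": 100}

```text
t: 2.05
eef_pos: [0.488, 0.119, 0.2314]
tool_rot: [[0.954, 0.3, 0.0], [0.3, -0.954, 0.0], [0.0, 0.0, -1.0]]
ft_force: [0.7, -0.5, -0.1]
gripper_width: 1.001
finger_force: 0.0
```

step_arm:
  targets:
    - {"travel": [0, 0, 0], "twist": 0.18, "grip": 100}
    - {"travel": [0, 0, 0], "twist": 0.165, "grip": 100}
    - {"travel": [0, 0, 0], "twist": 0, "grip": 100}

```text
t: 2.42
eef_pos: [0.488, 0.119, 0.2313]
tool_rot: [[0.999, -0.033, 0.0], [-0.033, -0.999, 0.0], [0.0, -0.0, -1.0]]
ft_force: [0.2, 0.1, -0.0]
gripper_width: 0.999
finger_force: 0.0
```

```bash
python3 - <<'E'
from look import *
P,im,d=look("w2")
x,y,z=P.T
for lo,hi in((.034,.048),(.085,.105)):
    M=(d.ravel()>0)&(z>lo)&(z<hi)&(y>.25)&(y<.46)&(x>.3)&(x<.75)
    q=P[M];r=cv2.minAreaRect((q[:,:2]*1000).astype(np.float32));print("tote",len(q),r)
E
```

```text
2.425 [0.48802823 0.11899732 0.23134878] [[0.999, -0.033, 0.0], [-0.033, -0.999, 0.0], [0.0, -0.0, -1.0]] [ 0.20375812  0.10334506 -0.00431179] 0.9991050894703368
[257  16] 445 [0.6398 0.153  0.0905] [641.5 155.8] [12. 48.] 11.8 [53 49 47]
[468  48] 6703 [0.6154 0.0021 0.0876] [6.155e+02 6.000e-01] [59. 59.] 88.8 [87 79 61]
[362  57] 6694 [0.6105 0.079  0.0877] [610.4  78.3] [59. 58.] 4.7 [94 85 68]
[480 164] 2629 [ 0.5311 -0.0145  0.0887] [529.7 -11.3] [77. 75.] 62.2 [184 184 171]
[585 202] 4665 [ 0.4984 -0.1084  0.0875] [ 496.9 -111. ] [58. 59.] 13.1 [72 55 37]
[313 221] 4830 [0.4888 0.119  0.0877] [487.3 119. ] [58. 58.] 88.1 [91 80 63]
[ 84 320] 820 [0.4039 0.3304 0.0906] [402.2 333.9] [ 7. 82.] 12.9 [180 146 100]
tote 4961 ((512.834716796875, 360.2138671875), (232.897705078125, 84.77983093261719), 12.742324829101562)
tote 799 ((512.5333862304688, 358.9357604980469), (233.09962463378906, 81.4422836303711), 12.904173851013184)
```

View pics/w2.png

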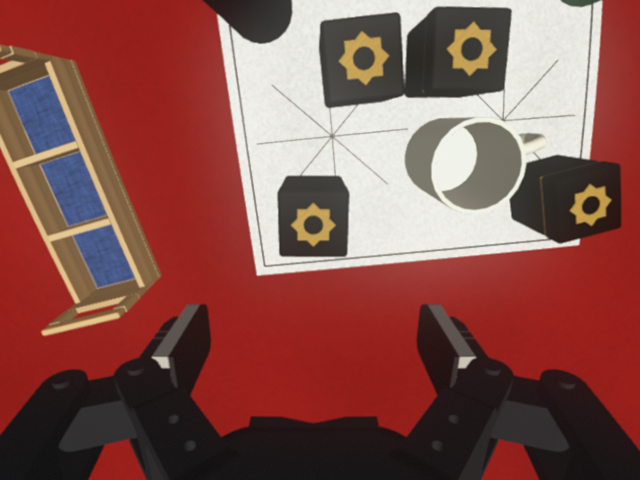

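Tote: centre (0.5127, 0.3595), yaw 12.8°. The fourth tin is at (0.497, -0.111), yaw 13°. I'm above the first tin, so I lower, grip and lift.

step_arm:
  targets:
    - {"travel": [0, 0, 5], "twist": 0, "grip": 100}
    - {"travel": [0, 0, 5], "twist": 0, "grip": 100}
    - {"travel": [0, 0, 5], "twist": 0, "grip": 100}
    - {"travel": [0, 0, 4], "twist": 0, "grip": 100}
    - {"travel": [0, 0, 0], "twist": 0, "grip": 0}

```text
t: 3.1
eef_pos: [0.4858, 0.1185, 0.0391]
tool_rot: [[0.999, -0.031, -0.006], [-0.031, -1.0, -0.001], [-0.006, 0.001, -1.0]]
ft_force: [0.9, -0.2, 0.6]
gripper_width: 0.816
finger_force: 0.0
```

step_arm:
  targets:
    - {"travel": [0, 0, 0], "twist": 0, "grip": 0}
    - {"travel": [0, 0, 0], "twist": 0, "grip": 0}
    - {"travel": [0, 0, 0], "twist": 0, "grip": 0}
    - {"travel": [0, 0, 0], "twist": 0, "grip": 0}

```text
t: 3.6
eef_pos: [0.4884, 0.1191, 0.0419]
tool_rot: [[0.999, -0.034, 0.001], [-0.034, -0.999, 0.0], [0.001, -0.0, -1.0]]
ft_force: [0.1, -0.9, 0.2]
gripper_width: 0.671
finger_force: 65.9
```

step_arm:
  targets:
    - {"travel": [0, 0, -2], "twist": 0, "grip": 0}
    - {"travel": [0, 0, -4], "twist": 0, "grip": 0}
    - {"travel": [0, 0, -4], "twist": 0, "grip": 0}
    - {"travel": [0, 0, -2], "twist": 0, "grip": 0}
    - {"travel": [0, 0, 0], "twist": 0, "grip": 0}

```text
t: 4.22
eef_pos: [0.489, 0.1192, 0.1628]
tool_rot: [[0.999, -0.034, 0.003], [-0.034, -0.999, 0.001], [0.003, -0.001, -1.0]]
ft_force: [0.6, -0.0, -4.0]
gripper_width: 0.675
finger_force: 65.9
```

step_arm:
  targets:
    - {"travel": [0, 0, 0], "twist": 0, "grip": 0}
    - {"travel": [0, 0, 0], "twist": 0, "grip": 0}

```text
t: 4.47
eef_pos: [0.4871, 0.1188, 0.16]
tool_rot: [[0.999, -0.034, -0.002], [-0.034, -0.999, -0.001], [-0.002, 0.001, -1.0]]
ft_force: [-0.3, 0.0, -4.5]
gripper_width: 0.671
finger_force: 65.9
```

About 4.5 N, so this one is full and goes to the tote compartment at -76.

step_arm:
  targets:
    - {"travel": [0, 0, 0], "twist": -0.129, "grip": 0}
    - {"travel": [0, 0, 0], "twist": -0.129, "grip": 0}
    - {"travel": [0, -4, 0], "twist": 0, "grip": 0}
    - {"travel": [0.1, -5, 0], "twist": 0, "grip": 0}
    - {"travel": [0, -5, 0], "twist": 0, "grip": 0}

```text
t: 5.1
eef_pos: [0.4573, 0.2568, 0.1603]
tool_rot: [[0.975, 0.221, -0.001], [0.221, -0.975, -0.001], [-0.001, 0.0, -1.0]]
ft_force: [1.2, -0.8, -4.2]
gripper_width: 0.673
finger_force: 69.2
```

step_arm:
  targets:
    - {"travel": [0, -5, 0], "twist": 0, "grip": 0}
    - {"travel": [0, -3.9, 0], "twist": 0, "grip": 0}
    - {"travel": [0, 0, 3], "twist": 0, "grip": 0}
    - {"travel": [0, 0, 2.5], "twist": 0, "grip": 0}
    - {"travel": [0, 0, 0], "twist": 0, "grip": 0}

```text
t: 5.72
eef_pos: [0.4364, 0.3413, 0.1037]
tool_rot: [[0.975, 0.222, -0.004], [0.222, -0.975, -0.003], [-0.005, 0.002, -1.0]]
ft_force: [0.1, -0.8, -4.2]
gripper_width: 0.673
finger_force: 72.4
```

```bash
python3 - <<'E'
from look import *
P,im,d=look("w3",.085,.105)
E
```

```text
5.725 [0.43635447 0.34129682 0.10365452] [[0.975, 0.222, -0.004], [0.222, -0.975, -0.003], [-0.005, 0.002, -1.0]] [ 0.14540055 -0.76581978 -4.15469883] 0.6728335941307304
[313 244] 1850 [0.4635 0.347  0.0957] [463.1 347. ] [ 2. 56.] 12.6 [31 22 23]
```

View pics/w3.png

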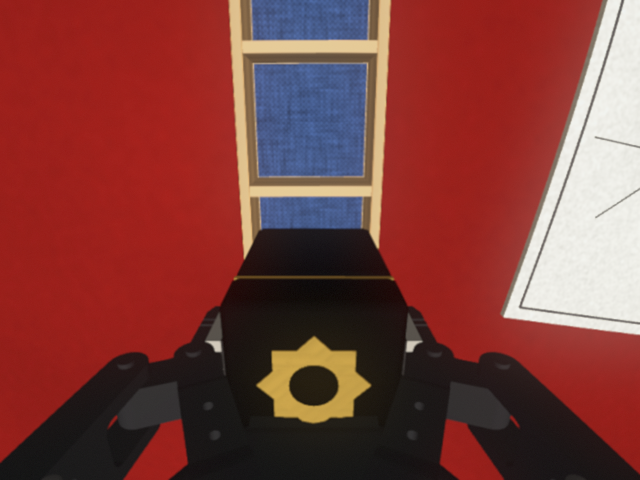

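The tin is aligned with the compartment row: the tote centreline runs at column ~313 and the star is at 314. Lowering and releasing.

step_arm:
  targets:
    - {"travel": [0, 0, 2.5], "twist": 0, "grip": 0}
    - {"travel": [0, 0, 2], "twist": 0, "grip": 0}
    - {"travel": [0, 0, 1], "twist": 0, "grip": 0}
    - {"travel": [0, 0, 0.5], "twist": 0, "grip": 0}
    - {"travel": [0, 0, 0.3], "twist": 0, "grip": 0}

```text
t: 6.4
eef_pos: [0.4386, 0.3428, 0.0438]
tool_rot: [[0.975, 0.222, 0.001], [0.222, -0.975, 0.001], [0.001, -0.0, -1.0]]
ft_force: [0.4, -0.4, -4.4]
gripper_width: 0.668
finger_force: 72.9
```

step_arm:
  targets:
    - {"travel": [0, 0, 0], "twist": 0, "grip": 0}
    - {"travel": [0, 0, 0], "twist": 0, "grip": 0}

```text
t: 6.65
eef_pos: [0.4384, 0.3427, 0.0437]
tool_rot: [[0.975, 0.222, 0.001], [0.222, -0.975, 0.0], [0.001, -0.0, -1.0]]
ft_force: [0.1, -1.2, -4.5]
gripper_width: 0.673
finger_force: 72.9
```

step_arm:
  targets:
    - {"travel": [0, 0, 0.15], "twist": 0, "grip": 0}
    - {"travel": [0, 0, 0], "twist": 0, "grip": 100}
    - {"travel": [0, 0, 0], "twist": 0, "grip": 100}
    - {"travel": [0, 0, 0], "twist": 0, "grip": 100}
    - {"travel": [0, 0, -3], "twist": 0, "grip": 100}

```text
t: 7.28
eef_pos: [0.4369, 0.3415, 0.0704]
tool_rot: [[0.975, 0.222, -0.003], [0.222, -0.975, -0.003], [-0.004, 0.002, -1.0]]
ft_force: [-0.2, 0.3, 0.0]
gripper_width: 1.0
finger_force: 0.0
```

step_arm:
  targets:
    - {"travel": [0, 0, -6], "twist": 0, "grip": 100}
    - {"travel": [0, 0, -6], "twist": 0, "grip": 100}
    - {"travel": [-0.5, 5, 0], "twist": 0, "grip": 100}
    - {"travel": [-0.55, 6, 0], "twist": 0, "grip": 100}
    - {"travel": [-0.55, 6, 0], "twist": 0, "grip": 100}

```text
t: 7.9
eef_pos: [0.4603, 0.1718, 0.1921]
tool_rot: [[0.975, 0.223, 0.001], [0.223, -0.975, 0.0], [0.001, -0.0, -1.0]]
ft_force: [0.3, 0.1, -0.4]
gripper_width: 1.002
finger_force: 0.0
```

step_arm:
  targets:
    - {"travel": [-0.55, 6, 0], "twist": 0, "grip": 100}
    - {"travel": [-0.55, 6, 0], "twist": 0, "grip": 100}
    - {"travel": [-0.55, 6, 0], "twist": 0, "grip": 100}
    - {"travel": [-0.55, 6, 0], "twist": 0, "grip": 100}
    - {"travel": [-0.55, 4.5, 0], "twist": 0, "grip": 100}

```text
t: 8.52
eef_pos: [0.4968, -0.1132, 0.192]
tool_rot: [[0.975, 0.221, 0.001], [0.221, -0.975, -0.0], [0.001, 0.0, -1.0]]
ft_force: [1.0, -0.5, 0.6]
gripper_width: 1.006
finger_force: 0.0
```

step_arm:
  targets:
    - {"travel": [0, 0, 0], "twist": 0, "grip": 100}
    - {"travel": [0, 0, 0], "twist": 0, "grip": 100}

```text
t: 8.78
eef_pos: [0.4964, -0.1106, 0.1916]
tool_rot: [[0.975, 0.221, -0.0], [0.221, -0.975, 0.0], [-0.0, -0.001, -1.0]]
ft_force: [0.2, -0.7, -0.3]
gripper_width: 1.0
finger_force: 0.0
```

```bash
python3 - <<'E'
from look import *
P,im,d=look("w4")
x,y,z=P.T
M=(d.ravel()>0)&(z>.034)&(z<.05)&(y<-.24)&(x>.38)&(x<.68)
q=P[M];r=cv2.minAreaRect((q[:,:2]*1000).astype(np.float32));print("tray",len(q),r)
E
```

```text
8.775 [ 0.49640949 -0.11056382  0.19163867] [[0.975, 0.221, -0.0], [0.221, -0.975, 0.0], [-0.0, -0.001, -1.0]] [ 0.2222594  -0.73639235 -0.28945437] 1.0002679962531464
[63 26] 4914 [0.5975 0.0734 0.0873] [598.8  76.9] [35. 59.] 5.0 [72 63 46]
[182  34] 6625 [ 0.6071 -0.003   0.0876] [ 6.1e+02 -1.0e-01] [59. 48.] 89.5 [83 73 51]
[178 157] 3397 [ 0.5312 -0.0105  0.0888] [529.6 -12.4] [78. 76.] 62.4 [196 195 183]
[315 233] 6296 [ 0.4992 -0.1116  0.0877] [ 497.2 -112.1] [58. 58.] 13.3 [86 75 57]
tray 5485 ((486.34844970703125, -350.6063232421875), (305.23828125, 153.62408447265625), 29.159189224243164)
```

View pics/w4.png

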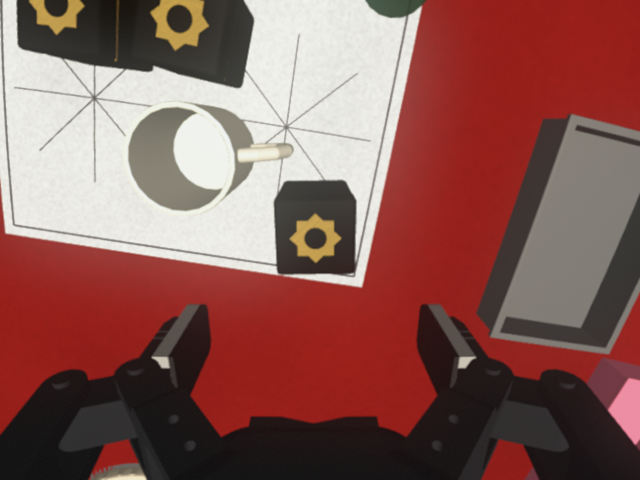

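The tin is centred below at (315,236), and the handle tip at (290,150) is clear of the finger. Grip and weigh.

step_arm:
  targets:
    - {"travel": [0.1, 0.1, 5], "twist": 0, "grip": 100}
    - {"travel": [0, 0, 5], "twist": 0, "grip": 100}
    - {"travel": [0, 0, 3], "twist": 0, "grip": 100}
    - {"travel": [0, 0, 2], "twist": 0, "grip": 100}
    - {"travel": [0, 0, 0], "twist": 0, "grip": 100}

```text
t: 9.45
eef_pos: [0.4968, -0.11, 0.0406]
tool_rot: [[0.975, 0.224, -0.003], [0.224, -0.975, 0.001], [-0.003, -0.001, -1.0]]
ft_force: [0.4, -0.2, -0.2]
gripper_width: 1.001
finger_force: 0.0
```

step_arm:
  targets:
    - {"travel": [0, 0, 0], "twist": 0, "grip": 0}
    - {"travel": [0, 0, 0], "twist": 0, "grip": 0}
    - {"travel": [0, 0, 0], "twist": 0, "grip": 0}
    - {"travel": [0, 0, 0], "twist": 0, "grip": 0}
    - {"travel": [0, 0, -2], "twist": 0, "grip": 0}

```text
t: 10.07
eef_pos: [0.4973, -0.1113, 0.0618]
tool_rot: [[0.975, 0.222, -0.001], [0.222, -0.975, 0.0], [-0.001, -0.001, -1.0]]
ft_force: [0.1, 0.6, -1.3]
gripper_width: 0.673
finger_force: 64.1
```

step_arm:
  targets:
    - {"travel": [0, 0, -4], "twist": 0, "grip": 0}
    - {"travel": [0, 0, -4], "twist": 0, "grip": 0}
    - {"travel": [0, 0, -2], "twist": 0, "grip": 0}
    - {"travel": [0, 0, 0], "twist": 0, "grip": 0}
    - {"travel": [0, 0, 0], "twist": 0, "grip": 0}

```text
t: 10.7
eef_pos: [0.4973, -0.1115, 0.1611]
tool_rot: [[0.975, 0.222, -0.001], [0.222, -0.975, 0.0], [-0.001, -0.0, -1.0]]
ft_force: [-0.6, 0.2, -1.7]
gripper_width: 0.674
finger_force: 64.0
```

About 1–1.7 N with noise, so this one is empty and goes to the tray. I take a closer look at the tray on the way.

step_arm:
  targets:
    - {"travel": [0, 0, 0], "twist": 0.17, "grip": 0}
    - {"travel": [0.2, 4, -2], "twist": 0, "grip": 0}
    - {"travel": [0.2, 4, -2], "twist": 0, "grip": 0}
    - {"travel": [0.3, 4, 0], "twist": 0, "grip": 0}
    - {"travel": [0, 0, 0], "twist": 0, "grip": 0}

```text
t: 11.32
eef_pos: [0.5111, -0.233, 0.2005]
tool_rot: [[0.999, 0.051, -0.001], [0.051, -0.999, 0.0], [-0.001, -0.0, -1.0]]
ft_force: [-0.2, 0.9, -1.2]
gripper_width: 0.674
finger_force: 64.6
```

step_arm:
  targets:
    - {"travel": [0, 0, 0], "twist": 0, "grip": 0}
    - {"travel": [0, 0, 0], "twist": 0, "grip": 0}

```text
t: 11.58
eef_pos: [0.5108, -0.2299, 0.201]
tool_rot: [[0.999, 0.055, -0.001], [0.055, -0.999, 0.001], [-0.001, -0.001, -1.0]]
ft_force: [-0.3, -0.3, -1.0]
gripper_width: 0.673
finger_force: 64.6
```

```bash
python3 - <<'E'
from look import *
P,im,d=look("w5",.036,.05)
x,y,z=P.T;I=im.reshape(-1,3).astype(int)
grey=(I.max(1)-I.min(1)<25)
M=grey&(d.ravel()>0)&(z>.037)&(z<.048)&(y<-.26)&(x>.36)
n,l,s,c=cv2.connectedComponentsWithStats(cv2.morphologyEx(M.reshape(480,640).astype(np.uint8),cv2.MORPH_OPEN,np.ones((2,2))))
for i in range(1,n):
    if s[i,4]>200:
        q=P[l.ravel()==i];print(c[i].astype(int),s[i,4],q.min(0).round(3),q.max(0).round(3),cv2.minAreaRect((q[:,:2]*1000).astype(np.float32)))
F=(d.ravel()>0)&grey&(z>-.003)&(z<.012)&(y<-.26)&(x>.36)
n,l,s,c=cv2.connectedComponentsWithStats(F.reshape(480,640).astype(np.uint8));i=1+np.argmax(s[1:,4]);q=P[l.ravel()==i]
print("floor",s[i,4],cv2.minAreaRect((q[:,:2]*1000).astype(np.float32)))
E
```

```text
11.575 [ 0.51084626 -0.22991218  0.20100568] [[0.999, 0.055, -0.001], [0.055, -0.999, 0.001], [-0.001, -0.001, -1.0]] [-0.26061341 -0.30194904 -1.0020708 ] 0.6730846690772998
[65 77] 829 [ 0.6149 -0.0287  0.0432] [615.3 -27.5] [ 6. 58.] 88.9 [53 52 49]
[473 178] 6654 [ 0.548  -0.3646  0.0404] [ 527.3 -359.7] [207. 132.] 2.4 [128 119 112]
[ 80 151] 350 [ 0.5578 -0.0343  0.0433] [559.9 -29.3] [43.  8.] 58.1 [135 130 115]
[ 30 190] 904 [0.5232 0.0161 0.0433] [523.4  12.2] [63. 22.] 15.7 [125 120 106]
[ 98 197] 320 [ 0.519  -0.0457  0.0434] [514.9 -43. ] [ 7. 41.] 65.1 [126 121 109]
[575 345] 1135 [ 0.3925 -0.5024  0.0405] [ 376.6 -520. ] [109.  54.] 87.5 [213 123 142]
[623 407] 683 [ 0.3108 -0.5888  0.0397] [ 312.  -590.5] [ 10. 109.] 87.6 [176  98 113]
[471 177] 6005 [ 0.401 -0.458 -0.003] [ 0.636 -0.226  0.342] ((514.9685668945312, -342.076416015625), (231.70736694335938, 224.83682250976562), 2.800956964492798)
floor 22970 ((527.2349853515625, -365.0020751953125), (194.0253448486328, 108.90538024902344), 2.452204942703247)
```

View pics/w5.png

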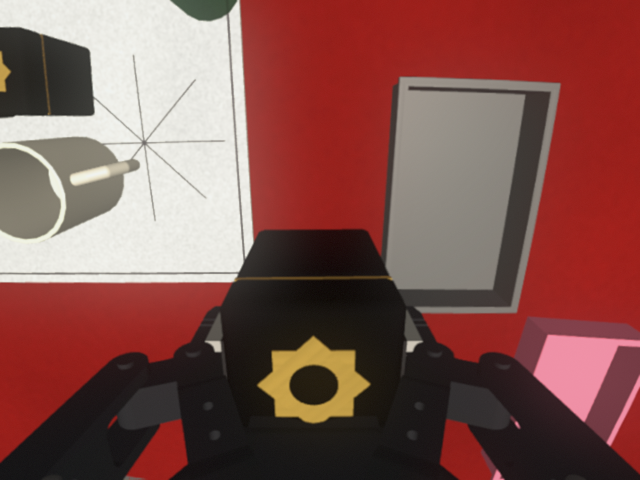

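The tray is the grey one: (0.5273, -0.3597), yaw 2.5°, rim 207x132 mm, which matches. The pink one at (585,370) is the look-alike. I place this tin at tray x = -63.

step_arm:
  targets:
    - {"travel": [-1.8, 4.3, 0], "twist": 0, "grip": 0}
    - {"travel": [-1.8, 4.3, 0], "twist": 0, "grip": 0}
    - {"travel": [-1.8, 4.4, 2], "twist": 0.01, "grip": 0}
    - {"travel": [0, 0, 4.5], "twist": 0, "grip": 0}
    - {"travel": [0, 0, 3.5], "twist": 0, "grip": 0}

```text
t: 12.25
eef_pos: [0.4639, -0.3634, 0.1003]
tool_rot: [[0.999, 0.043, -0.0], [0.043, -0.999, 0.0], [-0.0, -0.0, -1.0]]
ft_force: [0.6, -0.3, -0.8]
gripper_width: 0.671
finger_force: 64.8
```

step_arm:
  targets:
    - {"travel": [0, 0, 3], "twist": 0, "grip": 0}
    - {"travel": [0, 0, 1.7], "twist": 0, "grip": 0}
    - {"travel": [0, 0, 1], "twist": 0, "grip": 0}
    - {"travel": [0, 0, 0.3], "twist": 0, "grip": 0}
    - {"travel": [0, 0, 0], "twist": 0, "grip": 0}

```text
t: 12.88
eef_pos: [0.465, -0.364, 0.0427]
tool_rot: [[0.999, 0.044, 0.001], [0.044, -0.999, -0.001], [0.001, 0.001, -1.0]]
ft_force: [0.7, 0.8, -0.4]
gripper_width: 0.673
finger_force: 65.1
```

step_arm:
  targets:
    - {"travel": [0, 0, 0.2], "twist": 0, "grip": 0}
    - {"travel": [0, 0, 0], "twist": 0, "grip": 88}
    - {"travel": [0, 0, 0], "twist": 0, "grip": 88}
    - {"travel": [0, 0, 0], "twist": 0, "grip": 88}
    - {"travel": [0, 0, -3], "twist": 0, "grip": 88}

```text
t: 13.5
eef_pos: [0.463, -0.3626, 0.0682]
tool_rot: [[0.999, 0.044, -0.003], [0.044, -0.999, 0.003], [-0.003, -0.003, -1.0]]
ft_force: [0.2, -0.4, -0.5]
gripper_width: 0.878
finger_force: 0.0
```

step_arm:
  targets:
    - {"travel": [0, 0, -6], "twist": 0, "grip": 100}
    - {"travel": [0, 0, -6], "twist": 0, "grip": 100}
    - {"travel": [0, 0, -5], "twist": 0, "grip": 100}
    - {"travel": [0, 0, 0], "twist": 0, "grip": 100}

```text
t: 14.0
eef_pos: [0.4664, -0.3653, 0.2444]
tool_rot: [[0.999, 0.044, 0.006], [0.044, -0.999, -0.005], [0.006, 0.005, -1.0]]
ft_force: [-0.3, 0.6, 0.0]
gripper_width: 1.001
finger_force: 0.0
```

```bash
python3 - <<'E'
from look import *
from scipy.optimize import least_squares
look("w6")
w1=dict(eef_pos=[.625,0,.2313],tool_rot=[[0,1,0],[1,0,0],[0,0,-1]])
w2=dict(eef_pos=[.488,.119,.2313],tool_rot=[[.9994,-.034,0],[-.034,-.9994,0],[0,0,-1]])
v,u=np.mgrid[0:480,0:640]
for n,st,cam in(("w1",w1,"wrist"),("w2",w2,"wrist"),("side0",None,"side")):
    f=np.load(n+".npz");d=f["d"];P=pts(cam,d,u.ravel(),v.ravel(),st)
    for nm,cx,cy,r,zs in(("tumbler",.665,.16,.035,((.02,.06),(.07,.11),(.12,.165))),("mug",.53,-.012,.038,((.03,.06),(.06,.085)))):
      for lo,hi in zs:
        M=(d.ravel()>0)&(P[:,2]>lo)&(P[:,2]<hi)&(np.hypot(P[:,0]-cx,P[:,1]-cy)<r+.018)
        q=P[M]
        if len(q)<50: continue
        s=least_squares(lambda p:np.hypot(q[:,0]-p[0],q[:,1]-p[1])-r,[cx,cy],loss="soft_l1",f_scale=.002)
        print(n,nm,lo,len(q),s.x.round(4),q[:,:2].min(0).round(3),q[:,:2].max(0).round(3),round(np.abs(s.fun).mean(),4))
E
```

```text
14.0 [ 0.46636255 -0.36527051  0.2443726 ] [[0.999, 0.044, 0.006], [0.044, -0.999, -0.005], [0.006, 0.005, -1.0]] [-0.3083104   0.61961124  0.00707599] 1.0005363769180315
[311 220] 4403 [ 0.4654 -0.3648  0.0867] [ 464.  -364.8] [58. 58.] 3.0 [77 61 42]
w1 tumbler 0.02 396 [0.6693 0.1667] [0.637 0.131] [0.687 0.158] 0.0005
w1 tumbler 0.07 761 [0.6688 0.1649] [0.635 0.13 ] [0.688 0.162] 0.0004
w1 tumbler 0.12 1401 [0.6681 0.163 ] [0.636 0.127] [0.691 0.151] 0.0005
w1 mug 0.03 1782 [ 0.533  -0.0084] [ 0.495 -0.066] [0.568 0.027] 0.0024
w1 mug 0.06 2091 [ 0.5334 -0.01  ] [ 0.495 -0.066] [0.568 0.027] 0.003
w2 tumbler 0.02 575 [0.6724 0.1627] [0.637 0.131] [0.667 0.178] 0.0007
w2 tumbler 0.07 899 [0.671  0.1615] [0.635 0.132] [0.655 0.18 ] 0.0004
w2 tumbler 0.12 601 [0.6696 0.161 ] [0.634 0.142] [0.641 0.18 ] 0.0003
w2 mug 0.03 2050 [ 0.5307 -0.0078] [ 0.495 -0.046] [0.586 0.027] 0.002
w2 mug 0.06 2415 [ 0.5315 -0.0086] [ 0.495 -0.066] [0.586 0.027] 0.0032
side0 tumbler 0.02 68 [0.6698 0.1707] [0.633 0.129] [0.689 0.175] 0.0025
side0 tumbler 0.07 166 [0.6677 0.166 ] [0.629 0.125] [0.689 0.18 ] 0.0026
side0 tumbler 0.12 115 [0.6655 0.1655] [0.629 0.124] [0.695 0.18 ] 0.002
side0 mug 0.03 244 [ 0.5286 -0.0107] [ 0.486 -0.047] [0.585 0.032] 0.004
side0 mug 0.06 286 [ 0.529  -0.0119] [ 0.49  -0.065] [0.586 0.031] 0.0044
```

The tumbler stands at (0.669, 0.163), so a grasp of the tin at (0.610, 0.078) closing along x clears it. Moving there.

step_arm:
  targets:
    - {"travel": [2, -5.3, 0], "twist": 0, "grip": 100}
    - {"travel": [2, -5.3, 0], "twist": 0, "grip": 100}
    - {"travel": [2.1, -5.3, 0], "twist": 0, "grip": 100}
    - {"travel": [2.1, -5.3, 0], "twist": 0, "grip": 100}
    - {"travel": [2.1, -5.3, 0], "twist": 0, "grip": 100}

```text
t: 14.68
eef_pos: [0.5552, -0.0925, 0.2379]
tool_rot: [[0.999, 0.044, -0.003], [0.044, -0.999, 0.0], [-0.003, -0.001, -1.0]]
ft_force: [-0.0, -0.3, -0.5]
gripper_width: 0.998
finger_force: 0.0
```

step_arm:
  targets:
    - {"travel": [2.1, -5.3, 0], "twist": 0, "grip": 100}
    - {"travel": [2.1, -5.4, 0], "twist": 0, "grip": 100}
    - {"travel": [2.1, -5.4, 0], "twist": 0, "grip": 100}
    - {"travel": [0, 0, 0], "twist": -0.179, "grip": 100}
    - {"travel": [0, 0, 0], "twist": -0.179, "grip": 100}

```text
t: 15.3
eef_pos: [0.6106, 0.0701, 0.2373]
tool_rot: [[0.917, 0.398, -0.004], [0.398, -0.917, -0.0], [-0.004, -0.001, -1.0]]
ft_force: [-0.3, -0.4, -0.1]
gripper_width: 1.003
finger_force: 0.0
```

step_arm:
  targets:
    - {"travel": [0, 0, 0], "twist": -0.179, "grip": 100}
    - {"travel": [0, 0, 0], "twist": -0.179, "grip": 100}
    - {"travel": [0, 0, 0], "twist": -0.179, "grip": 100}
    - {"travel": [0, 0, 0], "twist": -0.179, "grip": 100}
    - {"travel": [0, 0, 0], "twist": -0.179, "grip": 100}

```text
t: 15.92
eef_pos: [0.6106, 0.069, 0.2375]
tool_rot: [[0.265, 0.964, -0.003], [0.964, -0.265, -0.0], [-0.001, -0.003, -1.0]]
ft_force: [0.5, -0.2, -0.1]
gripper_width: 1.004
finger_force: 0.0
```

step_arm:
  targets:
    - {"travel": [0, 0, 0], "twist": -0.179, "grip": 100}
    - {"travel": [0, 0, 0], "twist": -0.179, "grip": 100}
    - {"travel": [0, 0, 0], "twist": 0, "grip": 100}
    - {"travel": [0, 0, 0], "twist": 0, "grip": 100}

```text
t: 16.42
eef_pos: [0.6111, 0.0691, 0.2387]
tool_rot: [[-0.08, 0.997, -0.002], [0.997, 0.08, -0.0], [-0.0, -0.002, -1.0]]
ft_force: [0.1, 0.1, 0.5]
gripper_width: 0.999
finger_force: 0.0
```

```bash
python3 look.py w7
```

```text
16.425 [0.61114297 0.06909495 0.23871866] [[-0.08, 0.997, -0.002], [0.997, 0.08, -0.0], [-0.0, -0.002, -1.0]] [0.13352616 0.07261614 0.47731839] 0.9990077823293154
[313 205] 4775 [0.6103 0.0807 0.0877] [610.4  79.3] [58. 57.] 4.7 [94 85 68]
[526 212] 4122 [0.7938 0.0894 0.0828] [795.2  88.4] [58. 59.] 79.0 [141  62 156]
[220 292] 1623 [ 0.5344 -0.0054  0.0887] [533.8 -10.4] [72. 80.] 53.7 [183 181 167]
[311 290] 3890 [0.6154 0.0033 0.0876] [615.6   1.2] [59. 58.] 89.2 [89 81 63]
[526 351] 2177 [ 0.8322 -0.0497  0.0828] [832.3 -52.6] [50. 60.] 73.2 [232 125  26]
[376 398] 782 [ 0.6884 -0.1092  0.09  ] [ 690.2 -115.1] [57. 26.] 14.8 [51 61 40]
```

step_arm:
  targets:
    - {"travel": [0, 0, 5], "twist": 0, "grip": 100}
    - {"travel": [0, 0, 5], "twist": 0, "grip": 100}
    - {"travel": [0, 0, 5], "twist": 0, "grip": 100}
    - {"travel": [0, 0, 2.5], "twist": 0, "grip": 100}
    - {"travel": [0, 0, 1.7], "twist": 0, "grip": 100}

```text
t: 17.1
eef_pos: [0.611, 0.0691, 0.0462]
tool_rot: [[-0.082, 0.997, -0.002], [0.997, 0.082, -0.0], [-0.0, -0.002, -1.0]]
ft_force: [0.3, 0.1, 0.9]
gripper_width: 0.998
finger_force: 0.0
```

step_arm:
  targets:
    - {"travel": [0, 0, 0], "twist": 0, "grip": 0}
    - {"travel": [0, 0, 0], "twist": 0, "grip": 0}
    - {"travel": [0, 0, 0], "twist": 0, "grip": 0}
    - {"travel": [0, 0, 0], "twist": 0, "grip": 0}
    - {"travel": [0, 0, 0], "twist": 0, "grip": 0}

```text
t: 17.73
eef_pos: [0.6121, 0.0692, 0.0486]
tool_rot: [[-0.084, 0.996, 0.001], [0.996, 0.084, 0.0], [0.0, 0.001, -1.0]]
ft_force: [-1.3, -1.3, 5.6]
gripper_width: 0.675
finger_force: 66.8
```

step_arm:
  targets:
    - {"travel": [0, 0, -2], "twist": 0, "grip": 0}
    - {"travel": [0, 0, -4], "twist": 0, "grip": 0}
    - {"travel": [0, 0, -4], "twist": 0, "grip": 0}
    - {"travel": [0, 0, -3], "twist": 0, "grip": 0}
    - {"travel": [0, 0, 0], "twist": 0, "grip": 0}

```text
t: 18.35
eef_pos: [0.6132, 0.0693, 0.1809]
tool_rot: [[-0.084, 0.996, 0.005], [0.996, 0.084, 0.001], [0.0, 0.005, -1.0]]
ft_force: [0.0, -0.1, -4.6]
gripper_width: 0.672
finger_force: 66.4
```

step_arm:
  targets:
    - {"travel": [0, 0, 0], "twist": 0, "grip": 0}
    - {"travel": [0, 0, 0], "twist": 0, "grip": 0}

```text
t: 18.6
eef_pos: [0.6105, 0.069, 0.1761]
tool_rot: [[-0.084, 0.996, -0.003], [0.996, 0.084, -0.0], [-0.0, -0.003, -1.0]]
ft_force: [-0.7, -0.2, -4.7]
gripper_width: 0.671
finger_force: 66.4
```

About 4.7 N, so this one is full. It goes to the tote's middle compartment, raised first to clear the tumbler.

step_arm:
  targets:
    - {"travel": [0, 0, -4], "twist": 0, "grip": 0}
    - {"travel": [0, 0, -2], "twist": 0, "grip": 0}
    - {"travel": [4.9, -1.4, 0], "twist": 0, "grip": 0}
    - {"travel": [5, -1.4, 0], "twist": 0, "grip": 0}
    - {"travel": [5, -1.4, 0], "twist": 0, "grip": 0}

```text
t: 19.23
eef_pos: [0.5561, 0.2151, 0.2364]
tool_rot: [[-0.083, 0.997, -0.002], [0.997, 0.083, -0.001], [-0.001, -0.002, -1.0]]
ft_force: [1.4, 0.2, -4.8]
gripper_width: 0.674
finger_force: 67.8
```

step_arm:
  targets:
    - {"travel": [5, -1.4, 0], "twist": 0, "grip": 0}
    - {"travel": [5, -1.4, 0], "twist": 0, "grip": 0}
    - {"travel": [4.7, -1.3, 0], "twist": 0, "grip": 0}
    - {"travel": [0, 0, 0], "twist": 0.179, "grip": 0}
    - {"travel": [0, 0, 0], "twist": 0.179, "grip": 0}

```text
t: 19.85
eef_pos: [0.503, 0.3576, 0.236]
tool_rot: [[0.275, 0.962, -0.002], [0.962, -0.275, -0.002], [-0.002, -0.002, -1.0]]
ft_force: [0.9, 0.2, -4.7]
gripper_width: 0.671
finger_force: 69.5
```

step_arm:
  targets:
    - {"travel": [0, 0, 0], "twist": 0.179, "grip": 0}
    - {"travel": [0, 0, 0], "twist": 0.179, "grip": 0}
    - {"travel": [0, 0, 0], "twist": 0.179, "grip": 0}
    - {"travel": [0, 0, 0], "twist": 0.179, "grip": 0}
    - {"travel": [0, 0, 0], "twist": 0.179, "grip": 0}

```text
t: 20.48
eef_pos: [0.5035, 0.3568, 0.2361]
tool_rot: [[0.923, 0.386, -0.002], [0.386, -0.923, -0.002], [-0.003, 0.001, -1.0]]
ft_force: [-0.2, -0.3, -4.7]
gripper_width: 0.668
finger_force: 69.5
```

step_arm:
  targets:
    - {"travel": [0, 0, 3], "twist": 0.178, "grip": 0}
    - {"travel": [0, 0, 4], "twist": 0, "grip": 0}
    - {"travel": [0, 0, 4], "twist": 0, "grip": 0}
    - {"travel": [0, 0, 0], "twist": 0, "grip": 0}
    - {"travel": [0, 0, 0], "twist": 0, "grip": 0}

```text
t: 21.1
eef_pos: [0.5045, 0.3575, 0.1284]
tool_rot: [[0.975, 0.222, 0.0], [0.222, -0.975, 0.0], [0.0, -0.0, -1.0]]
ft_force: [0.4, 0.7, -3.8]
gripper_width: 0.674
finger_force: 69.4
```

```bash
python3 - <<'E'
from look import *
P,im,d=look("w8",.1,.2)
x,y,z=P.T
e=np.array([.975,.2217]);q=(P[:,:2]-[.5127,.3595]);a=q@e;b=q@[-.2217,.975]
ok=(d.ravel()>0)
M=ok&(z>.036)&(z<.044)&(abs(a)<.125)&(abs(b)<.06)
print("b range",np.percentile(b[M],[1,99]));
for t in(.038,): 
    m=M&(abs(b)<.03);print(np.histogram(a[m],np.arange(-.12,.125,.004)))
E
```

```text
21.1 [0.50450351 0.35745372 0.12843219] [[0.975, 0.222, 0.0], [0.222, -0.975, 0.0], [0.0, -0.0, -1.0]] [ 0.44112747  0.72053491 -3.75111109] 0.6739233071863934
[313 340] 54513 [0.5184 0.3604 0.1708] [515.  359.6] [ 59. 127.] 12.7 [51 40 30]
b range [-0.03992587  0.04166173]
(array([  0,   0,   0,   0,   0,   0,   0,   0,   0,   0,   0,   0,   0,
         0,   0,   0,   0,   0,   0,   0,   0,   0,   0,   0,   0,   0,
         0,   0,   0,   0,   0,   0,   0,   0,   0,   0,   0,   0, 112,
       617, 201,   0,   0,   0,   0,   0,   0,   0,   0,   0,   0,   0,
         0,   0,   0,   0,   0, 244,   0,   0,   0]), array([-1.20000000e-01, -1.16000000e-01, -1.12000000e-01, -1.08000000e-01,
       -1.04000000e-01, -1.00000000e-01, -9.60000000e-02, -9.20000000e-02,
       -8.80000000e-02, -8.40000000e-02, -8.00000000e-02, -7.60000000e-02,
       -7.20000000e-02, -6.80000000e-02, -6.40000000e-02, -6.00000000e-02,
       -5.60000000e-02, -5.20000000e-02, -4.80000000e-02, -4.40000000e-02,
       -4.00000000e-02, -3.60000000e-02, -3.20000000e-02, -2.80000000e-02,
       -2.40000000e-02, -2.00000000e-02, -1.60000000e-02, -1.20000000e-02,
       -8.00000000e-03, -4.00000000e-03,  1.11022302e-16,  4.00000000e-03,
        8.00000000e-03,  1.20000000e-02,  1.60000000e-02,  2.00000000e-02,
        2.40000000e-02,  2.80000000e-02,  3.20000000e-02,  3.60000000e-02,
        4.00000000e-02,  4.40000000e-02,  4.80000000e-02,  5.20000000e-02,
        5.60000000e-02,  6.00000000e-02,  6.40000000e-02,  6.80000000e-02,
        7.20000000e-02,  7.60000000e-02,  8.00000000e-02,  8.40000000e-02,
        8.80000000e-02,  9.20000000e-02,  9.60000000e-02,  1.00000000e-01,
        1.04000000e-01,  1.08000000e-01,  1.12000000e-01,  1.16000000e-01,
        1.20000000e-01,  1.24000000e-01]))
```

View pics/w8.png

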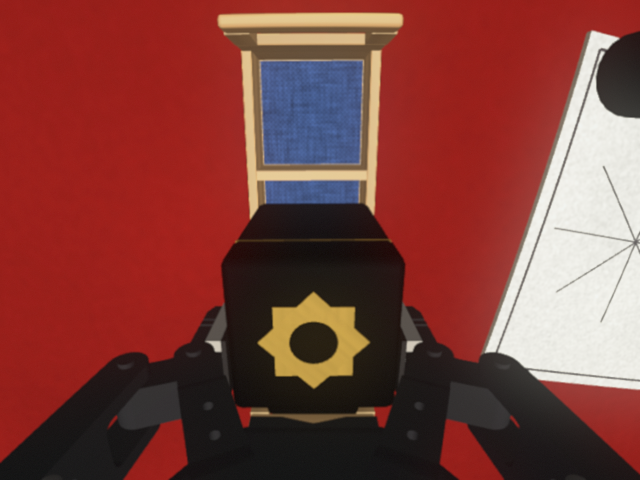

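The tin is aligned with the middle compartment (star at column 313, walls at 248–378). Lowering.

step_arm:
  targets:
    - {"travel": [0, 0, 3], "twist": 0, "grip": 0}
    - {"travel": [0, 0, 2], "twist": 0, "grip": 0}
    - {"travel": [0, 0, 1.3], "twist": 0, "grip": 0}
    - {"travel": [0, 0, 0.8], "twist": 0, "grip": 0}
    - {"travel": [0, 0, 0.3], "twist": 0, "grip": 0}

```text
t: 21.78
eef_pos: [0.5042, 0.3572, 0.0536]
tool_rot: [[0.975, 0.222, -0.0], [0.222, -0.975, -0.0], [-0.0, 0.0, -1.0]]
ft_force: [0.3, 0.3, -5.1]
gripper_width: 0.669
finger_force: 69.9
```

step_arm:
  targets:
    - {"travel": [0, 0, 0.2], "twist": 0, "grip": 0}
    - {"travel": [0, 0, 0], "twist": 0, "grip": 0}
    - {"travel": [0, 0, 0], "twist": 0, "grip": 0}

```text
t: 22.15
eef_pos: [0.5043, 0.3573, 0.0521]
tool_rot: [[0.975, 0.222, 0.0], [0.222, -0.975, 0.0], [0.0, -0.0, -1.0]]
ft_force: [1.2, -0.3, -5.1]
gripper_width: 0.671
finger_force: 69.9
```

step_arm:
  targets:
    - {"travel": [0, 0, 0.25], "twist": 0, "grip": 0}
    - {"travel": [0, 0, 0.05], "twist": 0, "grip": 0}
    - {"travel": [0, 0, 0], "twist": 0, "grip": 0}

```text
t: 22.52
eef_pos: [0.5044, 0.3574, 0.0498]
tool_rot: [[0.975, 0.222, 0.001], [0.222, -0.975, 0.001], [0.001, -0.0, -1.0]]
ft_force: [-2.1, -0.6, 4.9]
gripper_width: 0.673
finger_force: 70.9
```

step_arm:
  targets:
    - {"travel": [0, 0, 0.1], "twist": 0, "grip": 0}
    - {"travel": [0, 0, 0], "twist": 0, "grip": 0}

```text
t: 22.78
eef_pos: [0.5044, 0.3574, 0.0497]
tool_rot: [[0.975, 0.222, 0.001], [0.222, -0.975, 0.0], [0.001, -0.0, -1.0]]
ft_force: [-5.4, -3.0, 15.8]
gripper_width: 0.674
finger_force: 72.2
```

Contact with the floor. Release, then go to the last tin, closing along y now that the neighbour is gone.

step_arm:
  targets:
    - {"travel": [0, 0, -0.1], "twist": 0, "grip": 100}
    - {"travel": [0, 0, 0], "twist": 0, "grip": 100}
    - {"travel": [0, 0, 0], "twist": 0, "grip": 100}
    - {"travel": [0, 0, 0], "twist": 0, "grip": 100}
    - {"travel": [0, 0, -4], "twist": 0, "grip": 100}

```text
t: 23.4
eef_pos: [0.5022, 0.3557, 0.0863]
tool_rot: [[0.975, 0.222, -0.005], [0.222, -0.975, -0.004], [-0.006, 0.002, -1.0]]
ft_force: [0.0, -0.0, -0.8]
gripper_width: 1.001
finger_force: 0.0
```

step_arm:
  targets:
    - {"travel": [0, 0, -5], "twist": 0, "grip": 100}
    - {"travel": [0, 0, -5], "twist": 0, "grip": 100}
    - {"travel": [0, 0, -5], "twist": 0, "grip": 100}
    - {"travel": [0, 0, 0], "twist": 0.12, "grip": 100}
    - {"travel": [0, 0, 0], "twist": 0.12, "grip": 100}

```text
t: 24.02
eef_pos: [0.5043, 0.3573, 0.2397]
tool_rot: [[1.0, -0.02, 0.001], [-0.02, -1.0, 0.001], [0.001, -0.001, -1.0]]
ft_force: [0.1, -0.1, -0.7]
gripper_width: 1.0
finger_force: 0.0
```

step_arm:
  targets:
    - {"travel": [2, 5.9, 0], "twist": 0, "grip": 100}
    - {"travel": [2, 5.9, 0], "twist": 0, "grip": 100}
    - {"travel": [2, 5.9, 0], "twist": 0, "grip": 100}
    - {"travel": [2, 5.9, 0], "twist": 0, "grip": 100}
    - {"travel": [2.1, 5.9, 0], "twist": 0, "grip": 100}

```text
t: 24.65
eef_pos: [0.6006, 0.0587, 0.2388]
tool_rot: [[1.0, -0.016, 0.0], [-0.016, -1.0, 0.0], [0.0, -0.0, -1.0]]
ft_force: [0.9, 0.0, 0.0]
gripper_width: 1.002
finger_force: 0.0
```

step_arm:
  targets:
    - {"travel": [2, 5.9, 0], "twist": 0, "grip": 100}
    - {"travel": [0, 0, 0], "twist": 0, "grip": 100}
    - {"travel": [0, 0, 0], "twist": 0, "grip": 100}

```text
t: 25.02
eef_pos: [0.619, 0.0013, 0.2384]
tool_rot: [[1.0, -0.017, -0.001], [-0.017, -1.0, 0.0], [-0.001, -0.0, -1.0]]
ft_force: [-0.0, 0.2, -0.5]
gripper_width: 1.003
finger_force: 0.0
```

```bash
python3 look.py w9
```

```text
25.025 [0.61899946 0.00125869 0.23844526] [[1.0, -0.017, -0.001], [-0.017, -1.0, 0.0], [-0.001, -0.0, -1.0]] [-0.00159834  0.24054869 -0.52970349] 1.0033412812096774
[190  14] 2314 [0.7767 0.0889 0.0826] [775.7  91. ] [60. 23.] 87.1 [146  69 161]
[453 122] 612 [ 0.6959 -0.1081  0.0902] [ 694.8 -113.6] [56. 23.] 0.9 [64 77 57]
[144 158] 715 [0.6729 0.1348 0.0903] [671.6 139.2] [60. 21.] 10.0 [48 39 38]
[314 221] 4578 [ 0.6177 -0.      0.0877] [616.2  -0. ] [58. 58.] 89.3 [95 87 70]
[331 313] 2002 [ 0.5305 -0.0136  0.0883] [530.  -12.2] [77. 76.] 61.7 [186 184 170]
[ 10 393] 1210 [0.4364 0.3246 0.0875] [432.1 325.6] [34. 79.] 71.8 [52 41 25]
```

View pics/w9.png

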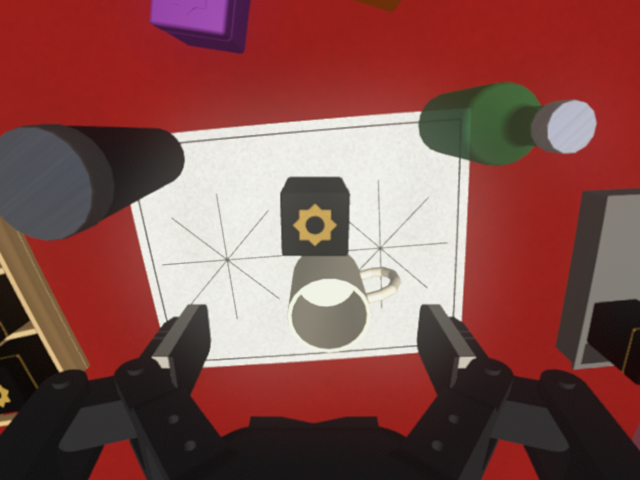

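The last tin is at (315,222), with the handle at (390,280) just below the finger path. Descend, grip and weigh.

step_arm:
  targets:
    - {"travel": [0.2, 0.1, 5], "twist": 0, "grip": 100}
    - {"travel": [0, 0, 5], "twist": 0, "grip": 100}
    - {"travel": [0, 0, 5], "twist": 0, "grip": 100}
    - {"travel": [0, 0, 2.7], "twist": 0, "grip": 100}
    - {"travel": [0, 0, 1.7], "twist": 0, "grip": 100}

```text
t: 25.7
eef_pos: [0.6203, 0.0019, 0.0433]
tool_rot: [[1.0, -0.014, -0.002], [-0.014, -1.0, 0.0], [-0.002, -0.0, -1.0]]
ft_force: [0.3, 0.8, 0.1]
gripper_width: 1.0
finger_force: 0.0
```

step_arm:
  targets:
    - {"travel": [0, 0, 0], "twist": 0, "grip": 0}
    - {"travel": [0, 0, 0], "twist": 0, "grip": 0}
    - {"travel": [0, 0, 0], "twist": 0, "grip": 0}
    - {"travel": [0, 0, 0], "twist": 0, "grip": 0}
    - {"travel": [0, 0, 0], "twist": 0, "grip": 0}

```text
t: 26.32
eef_pos: [0.622, 0.0003, 0.0459]
tool_rot: [[1.0, -0.016, 0.002], [-0.016, -1.0, 0.0], [0.002, -0.0, -1.0]]
ft_force: [-0.5, -0.3, 7.2]
gripper_width: 0.672
finger_force: 64.5
```

step_arm:
  targets:
    - {"travel": [0, 0, -2], "twist": 0, "grip": 0}
    - {"travel": [0, 0, -4], "twist": 0, "grip": 0}
    - {"travel": [0, 0, -4], "twist": 0, "grip": 0}
    - {"travel": [0, 0, -5], "twist": 0, "grip": 0}
    - {"travel": [0, 0, -4], "twist": 0, "grip": 0}

```text
t: 26.95
eef_pos: [0.6214, 0.0002, 0.2382]
tool_rot: [[1.0, -0.016, 0.002], [-0.016, -1.0, -0.0], [0.002, 0.0, -1.0]]
ft_force: [1.1, 0.2, -1.6]
gripper_width: 0.675
finger_force: 64.1
```

step_arm:
  targets:
    - {"travel": [0, 0, 0], "twist": 0, "grip": 0}
    - {"travel": [0, 0, 0], "twist": 0, "grip": 0}
    - {"travel": [0, 0, 0], "twist": 0, "grip": 0}

```text
t: 27.32
eef_pos: [0.6203, 0.0003, 0.2334]
tool_rot: [[1.0, -0.016, -0.003], [-0.016, -1.0, -0.0], [-0.003, 0.0, -1.0]]
ft_force: [-0.6, 0.5, -1.0]
gripper_width: 0.673
finger_force: 64.1
```

About 1 N, so this one is empty and goes to the tray at x = +50.

step_arm:
  targets:
    - {"travel": [0, 0, 0], "twist": -0.061, "grip": 0}
    - {"travel": [-2, 4.5, 0], "twist": 0, "grip": 0}
    - {"travel": [-2, 5, 0], "twist": 0, "grip": 0}
    - {"travel": [-1.4, 5.5, 0], "twist": 0, "grip": 0}
    - {"travel": [0, 5.5, 0], "twist": 0, "grip": 0}

```text
t: 27.95
eef_pos: [0.5749, -0.2082, 0.2337]
tool_rot: [[0.999, 0.045, -0.002], [0.045, -0.999, 0.001], [-0.002, -0.001, -1.0]]
ft_force: [0.2, -0.4, -0.7]
gripper_width: 0.669
finger_force: 64.6
```

step_arm:
  targets:
    - {"travel": [0, 5.5, 0], "twist": 0, "grip": 0}
    - {"travel": [0, 5.5, 0], "twist": 0, "grip": 0}
    - {"travel": [0, 4, 2], "twist": 0, "grip": 0}
    - {"travel": [0, 0, 5], "twist": 0, "grip": 0}
    - {"travel": [0, 0, 5], "twist": 0, "grip": 0}

```text
t: 28.58
eef_pos: [0.5824, -0.3572, 0.1122]
tool_rot: [[0.999, 0.044, -0.001], [0.044, -0.999, 0.001], [-0.001, -0.001, -1.0]]
ft_force: [0.7, -0.1, -1.1]
gripper_width: 0.677
finger_force: 64.8
```

step_arm:
  targets:
    - {"travel": [0, 0, 3], "twist": 0, "grip": 0}
    - {"travel": [0, 0, 2], "twist": 0, "grip": 0}
    - {"travel": [0, 0, 1], "twist": 0, "grip": 0}
    - {"travel": [0, 0, 0.5], "twist": 0, "grip": 0}
    - {"travel": [0, 0, 0], "twist": 0, "grip": 0}

```text
t: 29.2
eef_pos: [0.5836, -0.357, 0.0504]
tool_rot: [[0.999, 0.045, 0.001], [0.045, -0.999, -0.001], [0.001, 0.001, -1.0]]
ft_force: [1.2, 0.9, -0.1]
gripper_width: 0.673
finger_force: 64.8
```

step_arm:
  targets:
    - {"travel": [0, 0, 0], "twist": 0, "grip": 0}
    - {"travel": [0, 0, 0], "twist": 0, "grip": 0}

```text
t: 29.45
eef_pos: [0.5836, -0.357, 0.0506]
tool_rot: [[0.999, 0.045, 0.001], [0.045, -0.999, -0.001], [0.001, 0.001, -1.0]]
ft_force: [0.4, 0.2, -1.0]
gripper_width: 0.673
finger_force: 64.8
```

Not down yet, so I lower gently until contact.

step_arm:
  targets:
    - {"travel": [0, 0, 0.3], "twist": 0, "grip": 0}
    - {"travel": [0, 0, 0.1], "twist": 0, "grip": 0}
    - {"travel": [0, 0, 0], "twist": 0, "grip": 0}

```text
t: 29.82
eef_pos: [0.5831, -0.3567, 0.0456]
tool_rot: [[0.999, 0.045, -0.0], [0.045, -0.999, 0.0], [-0.0, -0.0, -1.0]]
ft_force: [0.7, -0.9, -0.9]
gripper_width: 0.671
finger_force: 64.8
```

step_arm:
  targets:
    - {"travel": [0, 0, 0.15], "twist": 0, "grip": 0}
    - {"travel": [0, 0, 0], "twist": 0, "grip": 0}

```text
t: 30.08
eef_pos: [0.5833, -0.3568, 0.0449]
tool_rot: [[0.999, 0.045, 0.0], [0.045, -0.999, -0.0], [0.0, 0.0, -1.0]]
ft_force: [-1.8, 1.0, 4.4]
gripper_width: 0.673
finger_force: 65.0
```

Contact. Release, retreat, and check everything from above.

step_arm:
  targets:
    - {"travel": [0, 0, 0], "twist": 0, "grip": 88}
    - {"travel": [0, 0, 0], "twist": 0, "grip": 88}
    - {"travel": [0, 0, 0], "twist": 0, "grip": 88}
    - {"travel": [0, 0, -3], "twist": 0, "grip": 88}
    - {"travel": [0, 0, -6], "twist": 0, "grip": 88}

```text
t: 30.7
eef_pos: [0.5815, -0.3557, 0.1324]
tool_rot: [[0.999, 0.045, -0.005], [0.045, -0.999, 0.003], [-0.005, -0.003, -1.0]]
ft_force: [0.7, 0.6, 0.8]
gripper_width: 0.883
finger_force: 0.0
```

step_arm:
  targets:
    - {"travel": [0, 0, -6], "twist": 0, "grip": 88}
    - {"travel": [0, 0, -6], "twist": 0, "grip": 88}
    - {"travel": [0, 0, -4], "twist": 0, "grip": 88}
    - {"travel": [-3, 0, 0], "twist": 0, "grip": 88}
    - {"travel": [0, 0, 0], "twist": 0, "grip": 88}

```text
t: 31.32
eef_pos: [0.552, -0.3582, 0.295]
tool_rot: [[0.999, 0.044, 0.0], [0.044, -0.999, -0.0], [0.0, 0.0, -1.0]]
ft_force: [0.9, 0.7, 0.5]
gripper_width: 0.886
finger_force: 0.0
```

step_arm:
  targets:
    - {"travel": [0, 0, 0], "twist": 0, "grip": 88}
    - {"travel": [0, 0, 0], "twist": 0, "grip": 88}

```text
t: 31.58
eef_pos: [0.5537, -0.358, 0.2936]
tool_rot: [[0.999, 0.045, -0.0], [0.045, -0.999, 0.0], [-0.0, -0.001, -1.0]]
ft_force: [-0.4, 0.1, -0.3]
gripper_width: 0.879
finger_force: 0.0
```

```bash
python3 - <<'E'
from look import *
look("w10")
im,d=grab_frame("side");v,u=np.mgrid[0:480,0:640];P=pts("side",d,u.ravel(),v.ravel());z=P[:,2];I=im.reshape(-1,3)
# side camera bias about (+6,+3) mm
M=(d.ravel()>0)&(z>.078)&(z<.1)&(P[:,0]>.35)&(P[:,0]<.75)&(abs(P[:,1])<.45)
n,l,s,c=cv2.connectedComponentsWithStats(M.reshape(480,640).astype(np.uint8))
for i in range(1,n):
    if s[i,4]>60:
        q=P[l.ravel()==i];print(c[i].astype(int),s[i,4],(q.mean(0)+[.006,.003,0]).round(3),im[l==i].mean(0).astype(int))
E
```

```text
31.575 [ 0.55372217 -0.35795524  0.29364452] [[0.999, 0.045, -0.0], [0.045, -0.999, 0.0], [-0.0, -0.001, -1.0]] [-0.429003    0.11573151 -0.26080431] 0.879134754827886
[91 47] 810 [ 0.6896 -0.1545  0.0901] [ 690.2 -147.9] [28. 58.] 72.9 [61 76 54]
[313 180] 3516 [ 0.578  -0.3576  0.0867] [ 577.1 -357.7] [57. 58.] 2.6 [81 68 49]
[ 10 215] 690 [ 0.5303 -0.0453  0.0868] [526.  -46.3] [32. 65.] 83.1 [167 164 149]
[315 286] 2761 [ 0.4661 -0.3648  0.0866] [ 464.1 -364.9] [58. 58.] 3.1 [72 53 35]
[257 156] 70 [0.625 0.388 0.09 ] [167 117  75]
[233 172] 244 [0.515 0.358 0.088] [62 45 21]
[213 183] 293 [0.432 0.34  0.09 ] [96 74 40]
[301 191] 93 [0.657 0.145 0.089] [27 16 17]
[293 234] 251 [ 0.534 -0.012  0.088] [174 174 158]
[359 240] 83 [ 0.686 -0.144  0.089] [50 68 37]
[372 302] 407 [ 0.578 -0.355  0.087] [62 50 25]
[339 322] 434 [ 0.465 -0.363  0.087] [60 51 26]
```

All four tins are seated: two in the tote with tops at about 0.089, two in the tray with tops at about 0.087. The mug, bottle and tumbler haven't moved. Handing in.

```bash
python3 -c "
from bench import workorder
print(workorder.hand_in())"
```

```text
the job is handed in; nothing more can be done
None
```

I handed the job in after about 32 s: the two full tins stand in the tote (end and middle compartments), the two empty ones stand in the grey tray, and the mug, bottle and tumbler were not moved; no verdict came back.

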